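Fetch the hemmed-in head form and restock the tray

TASK

The small turned wooden head form stands at the back of the plywood tray, hemmed in by the paint can, the square tin and the spray can. First stand all three of these on the flat brown board that lies on the bench at one side, then set the head form upright in the middle of the round metal modelling stand, and after that put the three back in the tray, each on the very spot where it stood before. Keep everything upright, and leave the tape roll and the cork sanding block in the tray where they are.

Things in the scene. Friction and masses are not known exactly. Their poses are not given: they have to be found in the camera images.
- form_mid (a point): Head form: solid brown turned wood, egg-shaped on a waist and round foot, 80 mm tall, foot 50 mm across, widest (54 mm) in a straight belt 34 to 58 mm above its underside; 0.1 kg, loose. The point is on its axis, 40 mm above its underside; grip it 6 mm above the point. Its three taller neighbours stand about 75 to 80 mm from it, centre to centre: no room for a gripper until they are gone. z is up.
- can_mid (a point): Paint can: a steel cylinder with a pale paper band and a slightly raised dark lid, 64 mm in diameter, 130 mm tall, about 0.4 kg, loose. The point is on its axis, 65 mm above its underside; a good grip is 38 mm above the point. Its z axis points up.
- tin_mid (a point): Square tin: upright aluminium tin with a white band, 56 x 56 mm, flat top 122 mm above its underside, with a small black off-centre cap (24 mm across) up to 130 mm; 0.35 kg, loose. The point is on its axis, 61 mm above its underside; grip it 36 mm above the point, on any two opposite sides. x and y are square to its sides, at first nearly square with the tray; its heading does not matter. z is up.
- spray_mid (a point): Spray can: a grey cylinder 52 mm in diameter and straight up to 105 mm, with a narrower white cap (32 mm in diameter) reaching 130 mm; about 0.25 kg, loose. The point is on its axis, 65 mm above its underside; a good grip is 27 mm above the point. Its z axis points up.
- tray: Fixed open plywood tray, 200 (x) by 260 mm (y), rim 30 mm high, floor 6 mm, yaw within 0.3 rad. Origin: centre of its underside; x points to the back. The head form stands 40 mm behind the middle; the three taller things, in any order, to its left (+y), right (-y) and front (-x). There is finger room along tray x for the left and right ones, along tray y for the front one and the form.
- board: Thin flat rectangular brown board lying on the bench, fixed, 220 mm (its x) by 200 mm (its y), 8 mm thick, empty at the start; to the left or the right of the tray. Origin at the centre of its underside. This is the side area.
- stand: Round metal modelling stand, fixed (does not turn), on the other side of the tray from the board: a flat disc 150 mm in diameter whose top is 45 mm above the bench, with a dark ring line 92 mm in diameter around its middle. Origin on its axis at bench height.
- roll_mid (a point): Roll of brown paper tape lying flat in the tray's front left (-x, +y) corner, 60 mm in diameter, 24 mm high; loose, to be left alone. The point is at its centre.
- block_mid (a point): Cork sanding block, 45 x 60 x 28 mm, lying in the tray's front right (-x, -y) corner; loose, to be left alone. The point is at its centre.

How it is judged (in metres and radians):
On the way, in this order (a step that is already met when the one before it is completed fails the run):
1. paint can, square tin and spray can all stand upright on the board while the head form is still where it was (x of can_mid in the frame of board between -0.085 and 0.085 m and y of can_mid in the frame of board between -0.08 and 0.08 m and z of each of can_mid, spray_mid in the frame of board below 0.085 m and angle between each of can_mid, tin_mid, spray_mid's own z axis and vertical below 0.12 rad and x of tin_mid in the frame of board between -0.085 and 0.085 m and y of tin_mid in the frame of board between -0.08 and 0.08 m and z of tin_mid in the frame of board below 0.081 m and x of spray_mid in the frame of board between -0.085 and 0.085 m and y of spray_mid in the frame of board between -0.08 and 0.08 m and distance of form_mid from where it was at the start of the episode below 0.02 m), for 0.2 s.
2. the head form stands upright in the middle of the stand while the three still stand on the board (horizontal distance between form_mid and stand below 0.015 m and z of form_mid in the frame of stand between 0.078 and 0.093 m and angle between form_mid's own z axis and vertical below 0.1 rad and x of can_mid in the frame of board between -0.085 and 0.085 m and y of can_mid in the frame of board between -0.08 and 0.08 m and z of each of can_mid, spray_mid in the frame of board below 0.085 m and angle between each of can_mid, tin_mid, spray_mid's own z axis and vertical below 0.12 rad and x of tin_mid in the frame of board between -0.085 and 0.085 m and y of tin_mid in the frame of board between -0.08 and 0.08 m and z of tin_mid in the frame of board below 0.081 m and x of spray_mid in the frame of board between -0.085 and 0.085 m and y of spray_mid in the frame of board between -0.08 and 0.08 m), for 0.2 s.
At the end, for the whole second after the job is handed in: The head form stands upright (within 0.1 rad) on the stand, its axis within 15 mm of the stand's axis; the paint can, square tin and spray can each stand upright (within 0.1 rad) in the tray within 15 mm of where each stood at the start; all at rest and released (distance of each of can_mid, tin_mid, spray_mid from where it was at the start of the episode below 0.015 m and angle between each of can_mid, tin_mid, spray_mid, form_mid's own z axis and vertical below 0.1 rad and horizontal distance between form_mid and stand below 0.015 m and z of form_mid in the frame of stand between 0.078 and 0.093 m and linear speed of each of can, tin, spray, form below 0.02 m/s); the robot touches nothing.
It fails at once if the head form, paint can, square tin or spray can falls over (angle between any of can_mid, tin_mid, spray_mid, form_mid's own z axis and vertical above 0.8 rad).
It fails at once if the tape roll is pushed more than 25 mm from where it was (distance of roll_mid from where it was at the start of the episode above 0.025 m).
It fails at once if the sanding block is pushed more than 25 mm from where it was (distance of block_mid from where it was at the start of the episode above 0.025 m).
It also fails if it takes over 118 s, if anything falls off the work surface, if the arm or the gripper's body presses on something with over 40 N, if the wrist force passes 120 N, or if a joint passes its speed limit or range.

ROBOT

A 7-joint arm with a two-finger parallel gripper is mounted at the origin on the work surface. World frame = base frame: x ahead of the robot, y to its left, z up, the work surface at z = 0. Lengths are in mm, angles in rad, forces in N, time in s.
With the tool pointing down it reaches from about 425 to 975 mm from the base axis. Payload 16.7 kg.
Tool frame: the origin (TCP) lies midway between the tips of the shut fingers; the grasp point (between the pads) lies 19 mm behind it; z points along the fingers, y is the line along which they close (so a half turn about z gives the same grasp; the last joint's range is limited). The gripper opens to 85 mm and grips with 20 to 120 N. Pads are 22 mm wide; open, the fingers measure 114 mm over their backs; the gripper's body (76 mm by 85 mm) begins 54 mm behind the grasp point. The pads swing forward as they close: fully open they stand 13 mm farther back than shut.
Start: joints at [1.127, 0.426, 0.074, 1.606, -0.034, 1.111, -0.067], TCP at [196.089, -645.852, 231.302] pointing down, gripper open.
Joint ranges: [-2.85, 2.85], [-0.5, 2.14], [-1.23, 1.37], [0.21, 2.46], [-1.02, 4.16], [0.16, 2.05], [-2.73, 2.73]. Speed limits (rad/s): [1.89, 1.89, 2.39, 2.39, 3.01, 3.01, 3.01].

INTERFACE

Orientations are given as [roll, pitch, yaw] about the fixed x, y, z axes, in that order (R = Rz(yaw) Ry(pitch) Rx(roll)).
In Python, from cell import robot gives the robot as it stands.
- The arm moves only by the tool play_rows, never from a script. Its argument "deltas" is a list of rows, each a list of 7 numbers: the shift along the tool's x, y, z scaled (see below), then the turn, a rotation vector about the tool's x, y, z scaled (see below), then the closure in counts, from 0 (fully open) to 255 (shut). In form: [[x, y, z, ax, ay, az, fingers], ...]. A call has 1 to 10 rows; each row is the pose to reach, as a shift and turn from the pose commanded when the call began, along the tool's axes at that moment; what a row does not reach only later rows make up. The controller multiplies each number of a shift by 500 mm and each number of a turn by pi/4 rad. A row lasts 1/8 s, in which the tool goes at most 62.5 mm and 10.7 degrees, less where a joint would pass 70% of its speed; a pose out of reach is approached as far as the arm can. A call with a number of a shift or a turn outside -1 to 1 is refused whole. A call with a gripper value outside its range is refused whole. The fingers move at their own pace and stop on an object; "grip_force" is the grip in N (left out, the last holds). Time passes only in rows, so rows that repeat a pose let the fingers close. It gives the time, the measured TCP pose, the force, the opening and the grip force at its end, in the units of the state.
- robot.observe(): the state, without advancing time (a new reading comes with each control period).
- robot.read_camera(name): name is "scene" or "top"; returns the picture (400x640x3 uint8, blue, green, red); there is no depth.
- robot.calibration(name): a dict with "intrinsics" (3x3 intrinsics, pixels), "k1" (the pictures are not rectified: a ray, as slopes to the right and down, at radius r is drawn at 1 + k1 r^2 times it, then the intrinsics apply), "rvec" (rotation vector, rad) and "tvec" (3), from world to camera coordinates, as OpenCV has them. Camera axes: x right, y down, z forward; pixel columns grow to the right and rows downward; lengths in mm; the calibration is good to about 2 mm. A picture is of the moment at which its call begins. calibration takes no time and is no camera call.
- robot.job_done(): hands the job in; it is judged then, once.
Trained networks look in the newest picture that a camera, given by its name, has taken for a name from the list of things; names that differ only in an ending like _2 or _b are one class to them, and where a whole thing is asked for, a point or a joint stands for the part that bears it (a point fixed in the world has none). Each returns a list of dicts, best first, with "score" (0 to 1); they miss things now and then, are a little off and sometimes report something else, mostly with a low value. They report only what shows in the picture. A call takes as long as a camera call.
- robot.spot_in(camera, query): "at" ([column, row] as shares, 0 to 1, of the picture: columns of its width, rows of its height, amid what is visible of it).
- robot.regions_of(camera, query): "mask" (400x640 bool, what is visible of it) and "at" ([column, row] as shares, 0 to 1, of the picture: columns of its width, rows of its height, amid what is visible of it).
The state is a dict: "t": time; "q": joint angles; "dq": joint speeds; "effort": joint torques, N m; "ee_pos": TCP position; "tool_rot": TCP orientation; "contact_force": force on the tool from outside, world axes, zero at the start; "moment": the same for the moment, N m; "finger_gap": finger opening in mm; "finger_force": force on a finger pad.
Only numpy, scipy, OpenCV 4.12 (cv2) and the standard library are available. Lean on these libraries where they do the work, as an engineer would, in place of code of your own. Each camera call takes 0.05 s, during which the arm holds its last target. There are 200 camera calls.

## Working session

There is one attempt and no reset: what is moved stays moved. The work goes in short steps, Python scripts to look and compute and a tool call to move; the robot and the scene stay as the last step left them, time stands still between calls to the robot, and variables do not carry over. Pictures are saved under pics/ and viewed, at most 14 in all, crops included, and the job is handed in when it is done.

Besides the shell and the picture viewer there is one more tool, called after ">>>" in YAML: its name, and indented under it one key for each argument. play_rows: Moves the arm, as the interface text tells. Its arguments: {"type":"object","properties":{"deltas":{"type":"array","items":{"type":"array","items":{"type":"number"}}},"grip_force":{"type":"number"}},"required":["deltas"]}

```bash
mkdir -p pics; ls; cat > h.py <<'E'
import numpy as np, cv2
from cell import robot
def cam(n):
    c=robot.calibration(n); K=np.array(c["intrinsics"],float).reshape(3,3); R=cv2.Rodrigues(np.array(c["rvec"],float))[0]; t=np.array(c["tvec"],float).ravel()
    return K,c["k1"],R,t
def ray(n,uv):
    K,k1,R,t=cam(n)
    p=cv2.undistortPoints(np.array([[uv]],float),K,np.array([k1,0,0,0,0.]))[0,0]
    return -R.T@t, R.T@np.array([p[0],p[1],1])
def at_z(n,uv,z):
    o,d=ray(n,uv); return o+d*(z-o[2])/d[2]
def proj(n,P):
    K,k1,R,t=cam(n)
    return cv2.projectPoints(np.array(P,float).reshape(-1,1,3),cv2.Rodrigues(R)[0],t,K,np.array([k1,0,0,0,0.]))[0][:,0]
E
python3 - <<'E'
from h import *
s=robot.observe();print(s)
for n in("scene","top"):
    im=robot.read_camera(n);cv2.imwrite(f"pics/{n}0.png",im)
    print(n,cam(n)[0].round(0).tolist(),"pos",(-cam(n)[2].T@cam(n)[3]).round())
    for q in("form_mid","can_mid","tin_mid","spray_mid","tray","board","stand","roll_mid","block_mid"):
        print(q,[(round(r["score"],2),(np.array(r["at"])*[640,400]).round(1).tolist()) for r in robot.spot_in(n,q)[:2]])
E
```

```text
pics
{'t': 0.0, 'q': array([ 1.12648764,  0.42680676,  0.07386566,  1.60662295, -0.03411645,
        1.11078939, -0.0671249 ]), 'dq': array([-3.67187618e-04, -1.15735873e-03, -1.69238414e-03,  1.49772390e-03,
        6.90513199e-04,  5.58359834e-05,  2.90030076e-04]), 'effort': array([-8.09570320e-04, -9.49815059e+01,  3.76013249e+00, -4.63511395e+01,
        1.91531779e-02,  1.02582053e-02, -1.10876181e-05]), 'ee_pos': array([ 195.97144749, -645.49004802,  230.55413062]), 'tool_rot': array([-3.14022994e+00,  9.83319964e-05,  2.94730939e-01]), 'contact_force': array([-0.08223262,  0.40728904,  0.60395332]), 'moment': array([-0.07141385,  0.03890833,  0.02184821]), 'finger_force': 0.0, 'finger_gap': 85.61613420441569}
scene [[388.0, 0.0, 323.0], [0.0, 388.0, 198.0], [0.0, 0.0, 1.0]] pos [1107. -116.  658.]
form_mid [(0.81, [335.2, 234.8])]
can_mid [(0.89, [368.1, 208.3])]
tin_mid [(0.88, [316.2, 195.6]), (0.68, [335.0, 233.9])]
spray_mid [(0.64, [298.4, 236.7])]
tray [(0.73, [322.2, 245.9])]
board [(0.82, [458.8, 190.8])]
stand [(0.67, [335.6, 235.7]), (0.56, [169.9, 222.7])]
roll_mid [(0.52, [344.8, 196.0])]
block_mid [(0.8, [276.4, 225.5])]
top [[375.0, 0.0, 316.0], [0.0, 375.0, 193.0], [0.0, 0.0, 1.0]] pos [405.  12. 834.]
form_mid [(0.93, [313.1, 168.5])]
can_mid [(0.84, [278.8, 179.4]), (0.4, [310.6, 169.9])]
tin_mid [(0.7, [327.4, 199.5])]
spray_mid [(0.88, [342.2, 155.2])]
tray [(0.74, [309.2, 202.1])]
board [(0.66, [165.5, 235.4])]
stand [(0.87, [468.1, 201.2])]
roll_mid [(0.91, [285.6, 223.5])]
block_mid [(0.61, [365.7, 197.3])]
```

```bash
python3 - <<'E'
import cv2
a=cv2.imread("pics/top0.png")[100:300,90:550]
cv2.imwrite("pics/top0c.png",cv2.resize(a,(800,348),interpolation=cv2.INTER_CUBIC))
E
```

```text
(no output)
```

View pics/top0c.png

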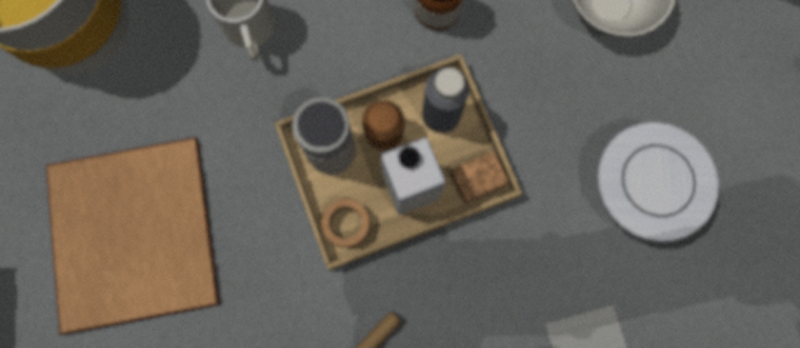

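View pics/scene0.png

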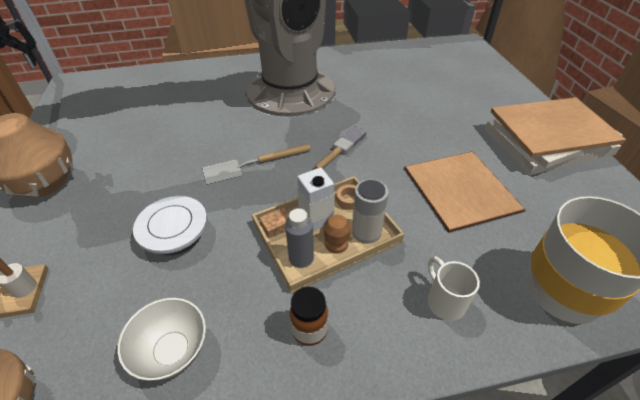

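The top view shows the board at left (crop ~132,236), tray in the middle with can left (321,127), spray right (449,82), tin in front (413,170), form between (382,124), and the stand at right (658,180). Next I'll fit the silhouettes to the masks.

```bash
cat > fit.py <<'E'
from h import *
from scipy.optimize import minimize
def cyl(r,z0,z1,n=32):
    a=np.linspace(0,2*np.pi,n,endpoint=False); c=np.c_[r*np.cos(a),r*np.sin(a)]
    return np.r_[np.c_[c,0*a+z0],np.c_[c,0*a+z1]]
def box(x,y,z0,z1):
    c=np.array([[1,1],[1,-1],[-1,-1],[-1,1]])*[x/2,y/2]
    return np.r_[np.c_[c,np.full(4,z0)],np.c_[c,np.full(4,z1)]]
M={"can_mid":[cyl(32,0,130)],"tin_mid":[box(56,56,0,122)],"spray_mid":[cyl(26,0,105),cyl(16,105,130)],
 "form_mid":[cyl(25,0,6),cyl(27,34,58),cyl(15,70,80)],"tray":[box(200,260,0,30)],"board":[box(220,200,0,8)],"stand":[cyl(75,35,45)],
 "roll_mid":[cyl(30,0,24)],"block_mid":[box(45,60,0,28)]}
S=4
def sil(n,parts,p,z):
    im=np.zeros((400*S,640*S),np.uint8);c,s=np.cos(p[2]),np.sin(p[2])
    for P in parts:
        W=P@np.array([[c,s,0],[-s,c,0],[0,0,1]])+[p[0],p[1],z]
        cv2.fillConvexPoly(im,cv2.convexHull((proj(n,W)*S).round().astype(np.int32)),255)
    return cv2.resize(im,(640,400),interpolation=cv2.INTER_AREA)/255.
def fit(q,masks,z,yaw0=0.,fixyaw=False):
    n0=list(masks)[0];v,u=np.nonzero(masks[n0]);zc=z+M[q][0][:,2].max()/2
    p0=np.r_[at_z(n0,[u.mean(),v.mean()],zc)[:2],yaw0]
    def cost(p):
        p=np.array([p[0],p[1],p[2]/100 if not fixyaw else yaw0]);e=0
        for n,m in masks.items():
            a=sil(n,M[q],p,z);e+=np.abs(a-m).sum()/m.sum()
        return e
    x0=p0*[1,1,100]
    sx=np.array([x0,x0+[8,0,0],x0+[0,8,0],x0+[0,0,10]])
    r=minimize(cost,x0,method="Nelder-Mead",options=dict(initial_simplex=sx,xatol=.2,fatol=1e-3,maxiter=150))
    return np.r_[r.x[:2],r.x[2]/100 if not fixyaw else yaw0],r.fun
def best(n,q,k=0):
    r=robot.regions_of(n,q);return r[k]["mask"] if r else None
E
python3 - <<'E'
from fit import *
for n in("top","scene"): robot.read_camera(n)
y=0.34
for q,z,yw in(("tray",0,.34),("board",0,.1),("stand",0,0),("can_mid",6,0),("tin_mid",6,.34),("spray_mid",6,0),("form_mid",6,0),("roll_mid",6,0),("block_mid",6,.34)):
    for n in("top","scene"):
        m=best(n,q)
        if m is None: print(q,n,None);continue
        if q=="tray": m=cv2.morphologyEx(m.astype(np.uint8),cv2.MORPH_CLOSE,np.ones((25,25)))
        p,f=fit(q,{n:m},z,yw,q not in("tray","board","tin_mid","block_mid"))
        print(q,n,p.round(3).tolist(),round(f,2),m.sum())
E
```

```text
tray top [587.063, -8.586, 0.294] 0.17 9141
tray scene [590.693, -5.161, 0.282] 0.7 6076
board top None
board scene [526.153, 340.036, 0.113] 0.02 5657
stand top [529.077, -328.505, 0.0] 0.04 3694
stand scene [535.457, -324.455, 0.0] 0.04 3454
can_mid top [607.583, 75.417, 0.0] 0.07 1169
can_mid scene [615.254, 76.601, 0.0] 0.05 1936
tin_mid top [552.585, -22.803, 0.319] 0.04 1168
tin_mid scene [554.616, -18.998, 0.276] 0.17 1702
spray_mid top [645.714, -72.375, 0.0] 0.07 784
spray_mid scene [649.652, -68.2, 0.0] 0.04 1420
form_mid top [627.634, 5.119, 0.0] 0.05 607
form_mid scene [630.564, 8.735, 0.0] 0.11 816
roll_mid top [511.187, 61.562, 0.0] 0.63 396
roll_mid scene [509.306, 61.148, 0.0] 0.94 301
block_mid top [557.11, -110.93, 0.338] 0.09 589
block_mid scene [559.385, -108.693, 0.33] 0.33 554
```

```bash
cat > go.py <<'E'
import sys
from h import *
from scipy.spatial.transform import Rotation as Ro
def rows(*T):
    s=robot.observe();R=Ro.from_euler("xyz",s["tool_rot"]);p=np.array(s["ee_pos"])
    print("t",round(s["t"],2),"tcp",p.round(1),"rot",np.round(s["tool_rot"],3),"q",s["q"].round(2),"gap",round(s["finger_gap"],1))
    for x,y,z,yaw in T:
        d=R.inv().apply(np.array([x,y,z])-p)/500; a=(R.inv()*Ro.from_euler("xyz",[np.pi,0,yaw])).as_rotvec()/(np.pi/4)
        print([x,y,z,yaw],"->",d.round(4).tolist(),a.round(4).tolist())
if __name__=="__main__":
    rows(*[tuple(map(float,a.split(","))) for a in sys.argv[1:]])
E
python3 go.py 611,76,245,.295 404,-285,245,.295
```

```text
t 2.0 tcp [ 196.1 -645.8  231.3] rot [-3.141 -0.     0.295] q [ 1.13  0.43  0.07  1.61 -0.03  1.11 -0.07] gap 85.5
[611.0, 76.0, 245.0, 0.295] -> [1.2134, -1.1404, -0.0273] [-0.0002, -0.0001, -0.0003]
[404.0, -285.0, 245.0, 0.295] -> [0.6075, -0.5697, -0.0274] [-0.0002, -0.0001, -0.0003]
```

>>> play_rows:
  deltas:
    - [0.61,-0.57,-0.027,0,0,0,0]
    - [0.61,-0.57,-0.027,0,0,0,0]
    - [0.61,-0.57,-0.027,0,0,0,0]
    - [0.61,-0.57,-0.027,0,0,0,0]
    - [0.61,-0.57,-0.027,0,0,0,0]
    - [0.61,-0.57,-0.027,0,0,0,0]
    - [0.61,-0.57,-0.027,0,0,0,0]

```text
t: 2.88
ee_pos: [406.4, -282.0, 245.3]
tool_rot: [3.141, -0.001, 0.297]
contact_force: [-0.2, 0.2, 0.2]
finger_gap: 85.2
finger_force: 0.0
```

```bash
python3 go.py 611,76,245,.295 611,76,245,1.866 611,76,245,-1.276
```

```text
t 2.88 tcp [ 406.4 -282.   245.3] rot [ 3.141e+00 -1.000e-03  2.970e-01] q [ 0.62  0.12 -0.16  1.98  0.02  1.04 -0.82] gap 85.2
[611.0, 76.0, 245.0, 0.295] -> [0.6008, -0.565, 0.0007] [0.0006, -0.0009, 0.0023]
[611.0, 76.0, 245.0, 1.866] -> [0.6008, -0.565, 0.0007] [0.0012, -0.0002, -1.998]
[611.0, 76.0, 245.0, -1.276] -> [0.6008, -0.565, 0.0007] [-0.0002, -0.0012, 2.0026]
```

>>> play_rows:
  deltas:
    - [0.601,-0.565,0,0,0,-1,0]
    - [0.601,-0.565,0,0,0,-1,0]
    - [0.601,-0.565,0,0,0,-1,0]
    - [0.601,-0.565,0,0,0,-1,0]
    - [0.601,-0.565,0,0,0,-1,0]
    - [0.601,-0.565,0,0,0,-1,0]
    - [0.601,-0.565,0,0,0,-1,0]

```text
t: 3.75
ee_pos: [611.5, 76.3, 244.8]
tool_rot: [-3.141, -0.001, 1.082]
contact_force: [0.2, -0.3, 0.4]
finger_gap: 85.4
finger_force: 0.0
```

>>> play_rows:
  deltas:
    - [0,0,0,0,0,-1,0]
    - [0,0,0,0,0,-1,0]
    - [0,0,0,0,0,-1,0]
    - [0,0,0,0,0,-1,0]
    - [0,0,0,0,0,-1,0]
    - [0,0,0,0,0,-1,0]

```text
t: 4.5
ee_pos: [610.7, 72.9, 244.8]
tool_rot: [3.142, -0.0, 1.862]
contact_force: [-0.1, 0.1, 0.3]
finger_gap: 85.6
finger_force: 0.0
```

```bash
python3 go.py 611,76,85,1.866; python3 - <<'E'
from h import *
im=robot.read_camera("scene");cv2.imwrite("pics/s1.png",cv2.resize(im[80:300,180:500],(800,550)))
E
```

```text
t 4.5 tcp [610.7  72.9 244.8] rot [ 3.142 -0.     1.862] q [ 0.25  0.38 -0.61  1.7   0.23  1.14 -0.13] gap 85.6
[611.0, 76.0, 85.0, 1.866] -> [0.0057, 0.0024, 0.3197] [0.0, -0.0002, -0.0052]
```

View pics/s1.png

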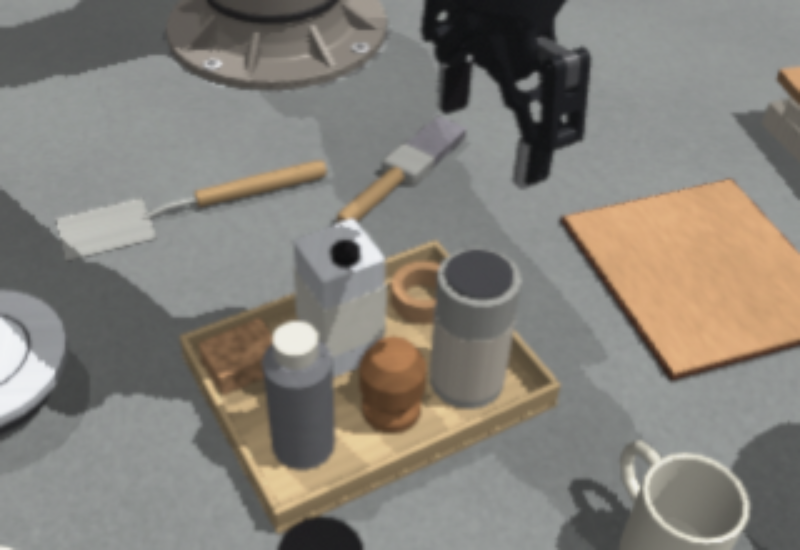

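>>> play_rows:
  deltas:
    - [0.006,0.002,0.12,0,0,-0.005,0]
    - [0.006,0.002,0.22,0,0,-0.005,0]
    - [0.006,0.002,0.29,0,0,-0.005,0]
    - [0.006,0.002,0.32,0,0,-0.005,0]
    - [0.006,0.002,0.32,0,0,-0.005,0]
    - [0.006,0.002,0.32,0,0,-0.005,0]

```text
t: 5.3
ee_pos: [611.6, 76.5, 86.4]
tool_rot: [3.139, 0.0, 1.869]
contact_force: [-0.2, -0.4, -0.1]
finger_gap: 85.1
finger_force: 0.0
```

>>> play_rows:
  deltas:
    - [0,0,0,0,0,0,30]
    - [0,0,0,0,0,0,60]
    - [0,0,0,0,0,0,80]
    - [0,0,0,0,0,0,110]
    - [0,0,0,0,0,0,110]
    - [0,0,0,0,0,0,110]
  grip_force: 45

```text
t: 6.05
ee_pos: [611.1, 76.2, 85.9]
tool_rot: [3.141, 0.001, 1.869]
contact_force: [-2.5, -1.8, 10.9]
finger_gap: 63.2
finger_force: 47.4
```

```bash
python3 go.py 611,76,215,1.866 459,386,225,1.866 459,386,87,1.866
```

```text
t 6.05 tcp [611.1  76.2  85.9] rot [3.141e+00 1.000e-03 1.869e+00] q [ 0.19  0.55 -0.55  1.83  0.37  0.86 -0.24] gap 63.2
[611.0, 76.0, 215.0, 1.866] -> [-0.0004, -0.0001, -0.2581] [0.0013, 0.0007, 0.0041]
[459.0, 386.0, 225.0, 1.866] -> [0.6815, -0.1083, -0.2786] [0.0013, 0.0007, 0.0041]
[459.0, 386.0, 87.0, 1.866] -> [0.6817, -0.1086, -0.0026] [0.0013, 0.0007, 0.0041]
```

>>> play_rows:
  deltas:
    - [0,0,-0.06,0,0,0,110]
    - [0,0,-0.16,0,0,0,110]
    - [0,0,-0.25,0,0,0,110]
    - [0.06,-0.01,-0.278,0,0,0,110]
    - [0.17,-0.027,-0.278,0,0,0,110]
    - [0.28,-0.045,-0.278,0,0,0,110]
    - [0.39,-0.062,-0.278,0,0,0,110]
    - [0.5,-0.08,-0.278,0,0,0,110]
    - [0.61,-0.097,-0.278,0,0,0,110]
    - [0.68,-0.108,-0.278,0,0,0,110]

```text
t: 7.3
ee_pos: [457.2, 387.6, 224.1]
tool_rot: [3.142, -0.001, 1.872]
contact_force: [1.1, -0.6, -3.9]
finger_gap: 63.2
finger_force: 51.2
```

```bash
python3 go.py 459,386,88,1.866
```

```text
t 7.3 tcp [457.2 387.6 224.1] rot [ 3.142e+00 -1.000e-03  1.872e+00] q [-0.24  0.4  -0.72  1.75  0.29  1.1  -0.76] gap 63.2
[459.0, 386.0, 88.0, 1.866] -> [-0.0044, 0.0026, 0.2722] [0.0, -0.0007, 0.0073]
```

>>> play_rows:
  deltas:
    - [0,0,0.08,0,0,0,110]
    - [0,0,0.17,0,0,0,110]
    - [0,0,0.23,0,0,0,110]
    - [0,0,0.26,0,0,0,110]
    - [0,0,0.268,0,0,0,110]
    - [0,0,0.272,0,0,0,110]
    - [0,0,0.273,0,0,0,110]

```text
t: 8.18
ee_pos: [459.5, 385.6, 88.3]
tool_rot: [3.14, -0.0, 1.869]
contact_force: [-0.2, 0.1, -2.4]
finger_gap: 63.3
finger_force: 51.1
```

>>> play_rows:
  deltas:
    - [0,0,0,0,0,0,40]
    - [0,0,0,0,0,0,0]
    - [0,0,0,0,0,0,0]
    - [0,0,0,0,0,0,0]

```text
t: 8.68
ee_pos: [459.1, 385.4, 87.5]
tool_rot: [3.141, -0.0, 1.869]
contact_force: [0.4, -0.2, -1.0]
finger_gap: 85.6
finger_force: 0.0
```

```bash
python3 go.py 457,387.6,235,1.866 647.5,-70.5,235,1.866
```

```text
t 8.68 tcp [459.1 385.4  87.5] rot [ 3.141 -0.     1.869] q [-0.31  0.55 -0.65  1.87  0.43  0.87 -0.87] gap 85.6
[457.0, 387.6, 235.0, 1.866] -> [0.0055, -0.0027, -0.2951] [0.0002, -0.0002, 0.0044]
[647.5, -70.5, 235.0, 1.866] -> [-0.9822, 0.0919, -0.2952] [0.0002, -0.0002, 0.0044]
```

>>> play_rows:
  deltas:
    - [0,0,-0.12,0,0,0,0]
    - [0,0,-0.24,0,0,0,0]
    - [-0.07,0.007,-0.295,0,0,0,0]
    - [-0.19,0.018,-0.295,0,0,0,0]
    - [-0.31,0.029,-0.295,0,0,0,0]
    - [-0.43,0.04,-0.295,0,0,0,0]
    - [-0.55,0.051,-0.295,0,0,0,0]
    - [-0.67,0.063,-0.295,0,0,0,0]
    - [-0.79,0.074,-0.295,0,0,0,0]
    - [-0.9,0.084,-0.295,0,0,0,0]

```text
t: 9.93
ee_pos: [632.1, -34.7, 234.9]
tool_rot: [3.141, 0.0, 1.869]
contact_force: [0.4, 0.6, 0.5]
finger_gap: 85.6
finger_force: 0.0
```

```bash
python3 go.py 647.5,-70.5,235,1.866  647.5,-70.5,76,1.866; python3 - <<'E'
from fit import *
robot.read_camera("scene")
m=best("scene","spray_mid");print(fit("spray_mid",{"scene":m},6,0,True))
m=best("scene","can_mid");print(fit("can_mid",{"scene":m},8,0,True))
E
```

```text
t 9.93 tcp [632.1 -34.7 234.9] rot [3.141 0.    1.869] q [ 0.39  0.41 -0.57  1.67  0.24  1.13  0.05] gap 85.6
[647.5, -70.5, 235.0, 1.866] -> [-0.0775, 0.0083, -0.0001] [0.0002, 0.0003, 0.0037]
[647.5, -70.5, 76.0, 1.866] -> [-0.0774, 0.0083, 0.3179] [0.0002, 0.0003, 0.0037]
(array([650.19386526, -68.43500148,   0.        ]), np.float64(0.031671256902481466))
(array([461.18416182, 387.95842908,   0.        ]), np.float64(0.06212319790301442))
```

>>> play_rows:
  deltas:
    - [-0.077,0.008,0.02,0,0,0,0]
    - [-0.077,0.008,0.08,0,0,0,0]
    - [-0.077,0.008,0.18,0,0,0,0]
    - [-0.077,0.008,0.26,0,0,0,0]
    - [-0.077,0.008,0.305,0,0,0,0]
    - [-0.077,0.008,0.318,0,0,0,0]
    - [-0.077,0.008,0.318,0,0,0,0]

```text
t: 10.95
ee_pos: [647.3, -67.7, 76.7]
tool_rot: [3.141, 0.0, 1.87]
contact_force: [-0.2, 0.3, 0.4]
finger_gap: 85.5
finger_force: 0.0
```

>>> play_rows:
  deltas:
    - [0,0,0,0,0,0,40]
    - [0,0,0,0,0,0,70]
    - [0,0,0,0,0,0,100]
    - [0,0,0,0,0,0,130]
    - [0,0,0,0,0,0,140]
    - [0,0,0,0,0,0,140]
  grip_force: 40

```text
t: 11.7
ee_pos: [647.2, -68.1, 76.6]
tool_rot: [3.141, 0.0, 1.869]
contact_force: [-1.1, -0.9, 6.7]
finger_gap: 50.4
finger_force: 41.1
```

```bash
python3 go.py 647.5,-70.5,250,1.866  578,400,250,1.866 578,400,78,1.866
```

```text
t 11.7 tcp [647.2 -68.1  76.6] rot [3.141 0.    1.869] q [ 0.37  0.6  -0.5   1.76  0.36  0.88  0.01] gap 50.4
[647.5, -70.5, 250.0, 1.866] -> [-0.0049, -0.0005, -0.3468] [0.0011, 0.0006, 0.0043]
[578.0, 400.0, 250.0, 1.866] -> [0.9353, 0.1435, -0.3471] [0.0011, 0.0006, 0.0043]
[578.0, 400.0, 78.0, 1.866] -> [0.9355, 0.1432, -0.0031] [0.0011, 0.0006, 0.0043]
```

>>> play_rows:
  deltas:
    - [0,0,-0.06,0,0,0,140]
    - [0,0,-0.16,0,0,0,140]
    - [0,0,-0.26,0,0,0,140]
    - [0.06,0.009,-0.28,0,0,0,140]
    - [0.17,0.026,-0.28,0,0,0,140]
    - [0.28,0.043,-0.28,0,0,0,140]
    - [0.39,0.06,-0.28,0,0,0,140]
    - [0.5,0.077,-0.28,0,0,0,140]
    - [0.61,0.094,-0.28,0,0,0,140]
    - [0.72,0.11,-0.28,0,0,0,140]

```text
t: 12.95
ee_pos: [592.9, 293.6, 215.8]
tool_rot: [-3.141, 0.0, 1.869]
contact_force: [0.3, 0.3, -3.2]
finger_gap: 50.5
finger_force: 43.4
```

```bash
python3 go.py 578,400,215,1.866 578,400,78.6,1.866
```

```text
t 12.95 tcp [592.9 293.6 215.8] rot [-3.141  0.     1.869] q [-0.1   0.49 -0.63  1.62  0.31  1.14 -0.51] gap 50.5
[578.0, 400.0, 215.0, 1.866] -> [0.212, 0.0341, 0.0015] [-0.0002, 0.0003, 0.0041]
[578.0, 400.0, 78.6, 1.866] -> [0.2121, 0.0342, 0.2743] [-0.0002, 0.0003, 0.0041]
```

>>> play_rows:
  deltas:
    - [0.1,0.016,0,0,0,0,140]
    - [0.18,0.029,0.02,0,0,0,140]
    - [0.212,0.034,0.08,0,0,0,140]
    - [0.212,0.034,0.17,0,0,0,140]
    - [0.212,0.034,0.235,0,0,0,140]
    - [0.212,0.034,0.262,0,0,0,140]
    - [0.212,0.034,0.27,0,0,0,140]
    - [0.212,0.034,0.274,0,0,0,140]
    - [0.212,0.034,0.2745,0,0,0,140]

```text
t: 14.08
ee_pos: [578.9, 398.8, 79.7]
tool_rot: [3.14, -0.0, 1.869]
contact_force: [-0.6, -0.1, -3.4]
finger_gap: 50.8
finger_force: 43.2
```

>>> play_rows:
  deltas:
    - [0,0,0,0,0,0,90]
    - [0,0,0,0,0,0,40]
    - [0,0,0,0,0,0,0]
    - [0,0,0,0,0,0,0]
    - [0,0,0,0,0,0,0]

```text
t: 14.7
ee_pos: [578.5, 398.5, 78.6]
tool_rot: [3.142, -0.0, 1.869]
contact_force: [-0.8, -0.4, -0.1]
finger_gap: 85.4
finger_force: 0.0
```

```bash
python3 go.py 578,400,235,1.866 553.5,-21,235,1.08 553.5,-21,235,.295
```

```text
t 14.7 tcp [578.5 398.5  78.6] rot [ 3.142 -0.     1.869] q [-0.3   0.69 -0.58  1.62  0.44  0.96 -0.73] gap 85.4
[578.0, 400.0, 235.0, 1.866] -> [0.0031, -0.0, -0.3128] [0.0001, -0.0001, 0.0044]
[553.5, -21.0, 235.0, 1.08] -> [-0.7872, -0.2946, -0.3128] [0.0, -0.0001, 1.0052]
[553.5, -21.0, 235.0, 0.295] -> [-0.7872, -0.2946, -0.3128] [-0.0, -0.0001, 2.0047]
```

>>> play_rows:
  deltas:
    - [0,0,-0.12,0,0,0,0]
    - [0,0,-0.24,0,0,0,0]
    - [-0.06,-0.022,-0.3128,0,0,0,0]
    - [-0.17,-0.064,-0.3128,0,0,0.15,0]
    - [-0.28,-0.105,-0.3128,0,0,0.35,0]
    - [-0.39,-0.146,-0.3128,0,0,0.55,0]
    - [-0.5,-0.187,-0.3128,0,0,0.75,0]
    - [-0.61,-0.228,-0.3128,0,0,0.9,0]
    - [-0.72,-0.27,-0.3128,0,0,1,0]
    - [-0.787,-0.2946,-0.3128,0,0,1,0]

```text
t: 15.95
ee_pos: [553.0, -24.1, 235.2]
tool_rot: [3.141, 0.001, 1.08]
contact_force: [-0.4, 1.3, 0.6]
finger_gap: 85.4
finger_force: 0.0
```

>>> play_rows:
  deltas:
    - [0,0,0,0,0,0.22,0]
    - [0,0,0,0,0,0.44,0]
    - [0,0,0,0,0,0.66,0]
    - [0,0,0,0,0,0.88,0]
    - [0,0,0,0,0,1,0]

```text
t: 16.58
ee_pos: [553.4, -20.8, 235.1]
tool_rot: [3.142, -0.0, 0.294]
contact_force: [-1.1, -0.5, -0.0]
finger_gap: 85.2
finger_force: 0.0
```

```bash
python3 go.py 553.5,-21,235,.295 553.5,-21,79,.295;  python3 - <<'E'
from fit import *
for n in("scene","top"):
    robot.read_camera(n)
    for q,z in(("spray_mid",8),("can_mid",8),("tin_mid",6)):
        m=best(n,q)
        if m is not None: print(n,q,fit(q,{n:m},z,.3,q!="tin_mid"))
    m=best(n,"board")
    if m is not None: print(n,m.sum(),fit("board",{n:m},0,.11))
E
```

```text
t 16.57 tcp [553.4 -20.8 235.1] rot [ 3.142 -0.     0.294] q [ 0.18  0.24 -0.31  1.86  0.08  1.05 -1.43] gap 85.2
[553.5, -21.0, 235.0, 0.295] -> [0.0, 0.0004, 0.0002] [0.0001, -0.0002, -0.0007]
[553.5, -21.0, 79.0, 0.295] -> [-0.0, 0.0004, 0.3122] [0.0001, -0.0002, -0.0007]
scene spray_mid (array([5.80949123e+02, 3.98385431e+02, 3.00000000e-01]), np.float64(0.06326797385620915))
scene can_mid (array([4.61074539e+02, 3.88305694e+02, 3.00000000e-01]), np.float64(0.03934965290464012))
scene tin_mid (array([ 5.56210449e+02, -1.97238052e+01,  2.29188705e-01]), np.float64(0.08034324358810768))
scene 4425 (array([5.26224833e+02, 3.40095668e+02, 1.13830933e-01]), np.float64(0.29328636313282375))
top spray_mid (array([5.77446921e+02, 3.94348220e+02, 3.00000000e-01]), np.float64(0.05154761904761905))
top can_mid (array([4.55858079e+02, 3.84244055e+02, 3.00000000e-01]), np.float64(0.0670580248392636))
top 7007 (array([5.21010220e+02, 3.38056555e+02, 1.16249270e-01]), np.float64(0.29446687766015495))
```

>>> play_rows:
  deltas:
    - [0,0,0.06,0,0,0,0]
    - [0,0,0.16,0,0,0,0]
    - [0,0,0.25,0,0,0,0]
    - [0,0,0.3,0,0,0,0]
    - [0,0,0.312,0,0,0,0]
    - [0,0,0.312,0,0,0,0]

```text
t: 17.82
ee_pos: [553.8, -20.9, 79.5]
tool_rot: [-3.142, -0.0, 0.299]
contact_force: [0.4, 0.7, -0.2]
finger_gap: 85.4
finger_force: 0.0
```

>>> play_rows:
  deltas:
    - [0,0,0,0,0,0,40]
    - [0,0,0,0,0,0,65]
    - [0,0,0,0,0,0,90]
    - [0,0,0,0,0,0,115]
    - [0,0,0,0,0,0,130]
    - [0,0,0,0,0,0,130]
  grip_force: 45

```text
t: 18.58
ee_pos: [554.0, -21.1, 79.9]
tool_rot: [3.141, -0.001, 0.298]
contact_force: [-1.6, -1.3, 8.6]
finger_gap: 55.7
finger_force: 46.0
```

```bash
python3 go.py 553.5,-21,220,.295  531,284,220,.295
```

```text
t 18.57 tcp [554.  -21.1  79.9] rot [ 3.141e+00 -1.000e-03  2.980e-01] q [ 0.15  0.43 -0.28  1.99  0.17  0.74 -1.51] gap 55.7
[553.5, -21.0, 220.0, 0.295] -> [-0.0005, -0.0003, -0.2803] [0.0007, -0.0015, 0.0043]
[531.0, 284.0, 220.0, 0.295] -> [0.1358, -0.5966, -0.2804] [0.0007, -0.0015, 0.0043]
```

>>> play_rows:
  deltas:
    - [0,0,-0.06,0,0,0,130]
    - [0,0,-0.16,0,0,0,130]
    - [0,0,-0.25,0,0,0,130]
    - [0.012,-0.05,-0.28,0,0,0,130]
    - [0.034,-0.15,-0.28,0,0,0,130]
    - [0.059,-0.26,-0.28,0,0,0,130]
    - [0.084,-0.37,-0.28,0,0,0,130]
    - [0.109,-0.48,-0.28,0,0,0,130]
    - [0.13,-0.57,-0.28,0,0,0,130]
    - [0.136,-0.597,-0.28,0,0,0,130]

```text
t: 19.82
ee_pos: [529.2, 287.7, 218.8]
tool_rot: [-3.14, 0.001, 0.303]
contact_force: [0.2, -0.9, -5.5]
finger_gap: 55.5
finger_force: 50.8
```

```bash
python3 go.py 531,284,81.6,.295
```

```text
t 19.82 tcp [529.2 287.7 218.8] rot [-3.14e+00  1.00e-03  3.03e-01] q [-0.25  0.35 -0.44  1.76  0.17  1.06 -2.02] gap 55.5
[531.0, 284.0, 81.6, 0.295] -> [0.0013, 0.0084, 0.2744] [-0.0015, 0.0007, 0.0097]
```

>>> play_rows:
  deltas:
    - [0,0,0.07,0,0,0,130]
    - [0,0,0.16,0,0,0,130]
    - [0,0,0.23,0,0,0,130]
    - [0,0,0.26,0,0,0,130]
    - [0,0,0.27,0,0,0,130]
    - [0,0,0.275,0,0,0,130]
    - [0,0,0.276,0,0,0,130]

```text
t: 20.7
ee_pos: [531.2, 284.6, 82.0]
tool_rot: [-3.141, -0.001, 0.298]
contact_force: [-0.7, -0.8, -4.7]
finger_gap: 55.5
finger_force: 50.5
```

>>> play_rows:
  deltas:
    - [0,0,0,0,0,0,90]
    - [0,0,0,0,0,0,40]
    - [0,0,0,0,0,0,0]
    - [0,0,0,0,0,0,0]
    - [0,0,0,0,0,0,0]

```text
t: 21.32
ee_pos: [530.6, 284.5, 81.0]
tool_rot: [-3.141, -0.0, 0.299]
contact_force: [-0.7, -0.4, 1.0]
finger_gap: 85.4
finger_force: 0.0
```

```bash
python3 go.py 531,284,235,.295 629,7,160,.295;  python3 - <<'E'
from fit import *
for n in("scene","top"):
    im=robot.read_camera(n)
    if n=="scene": cv2.imwrite("pics/s2.png",im)
    m=best(n,"form_mid")
    if m is not None: print(n,fit("form_mid",{n:m},6,.3,True))
E
```

```text
t 21.32 tcp [530.6 284.5  81. ] rot [-3.141 -0.     0.299] q [-0.29  0.51 -0.4   1.87  0.27  0.81 -2.1 ] gap 85.4
[531.0, 284.0, 235.0, 0.295] -> [0.0005, 0.0011, -0.3079] [-0.0001, -0.0001, 0.0047]
[629.0, 7.0, 160.0, 0.295] -> [0.0247, 0.5882, -0.158] [-0.0001, -0.0001, 0.0047]
scene (array([6.29842403e+02, 8.74921564e+00, 3.00000000e-01]), np.float64(0.10149689143950263))
top (array([6.28122272e+02, 4.52313740e+00, 3.00000000e-01]), np.float64(0.08837910835174857))
```

View pics/s2.png

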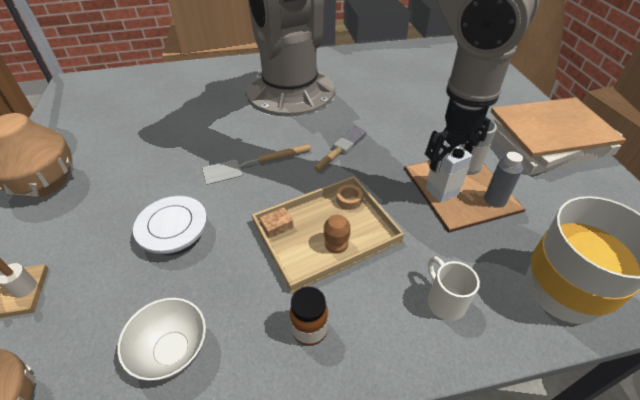

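The three stand upright on the board, with the tin at (447,178), the can behind it at (482,148) and the spray at (502,182). The form stands alone in the tray at (337,232).

>>> play_rows:
  deltas:
    - [0,0,-0.12,0,0,0,0]
    - [0,0,-0.24,0,0,0,0]
    - [0,0,-0.28,0,0,0,0]
    - [0.004,0.1,-0.28,0,0,0,0]
    - [0.009,0.22,-0.26,0,0,0,0]
    - [0.014,0.34,-0.22,0,0,0,0]
    - [0.019,0.45,-0.18,0,0,0,0]
    - [0.023,0.55,-0.158,0,0,0,0]
    - [0.025,0.588,-0.158,0,0,0,0]
    - [0.025,0.588,-0.158,0,0,0,0]

```text
t: 22.78
ee_pos: [629.1, 6.0, 159.5]
tool_rot: [-3.141, 0.001, 0.297]
contact_force: [-0.5, -0.0, -0.5]
finger_gap: 85.4
finger_force: 0.0
```

```bash
python3 go.py 629,7,27,.295
```

```text
t 22.77 tcp [629.1   6.  159.5] rot [-3.141e+00  1.000e-03  2.970e-01] q [ 0.14  0.44 -0.33  1.76  0.17  0.97 -1.53] gap 85.4
[629.0, 7.0, 27.0, 0.295] -> [0.0006, -0.002, 0.265] [-0.0002, 0.0009, 0.002]
```

>>> play_rows:
  deltas:
    - [0,-0.001,0.06,0,0,0,0]
    - [0,-0.001,0.15,0,0,0,0]
    - [0,-0.001,0.22,0,0,0,0]
    - [0,-0.001,0.255,0,0,0,0]
    - [0,-0.001,0.265,0,0,0,0]
    - [0,-0.001,0.265,0,0,0,0]

```text
t: 23.52
ee_pos: [629.5, 8.1, 28.4]
tool_rot: [3.142, -0.001, 0.299]
contact_force: [0.1, -0.9, -0.4]
finger_gap: 85.4
finger_force: 0.0
```

>>> play_rows:
  deltas:
    - [0,0,0,0,0,0,40]
    - [0,0,0,0,0,0,65]
    - [0,0,0,0,0,0,90]
    - [0,0,0,0,0,0,115]
    - [0,0,0,0,0,0,135]
    - [0,0,0,0,0,0,135]
  grip_force: 30

```text
t: 24.28
ee_pos: [629.2, 7.4, 28.1]
tool_rot: [3.141, -0.001, 0.298]
contact_force: [-2.1, -0.4, 7.3]
finger_gap: 52.7
finger_force: 30.4
```

```bash
python3 go.py 629,7,167,.295 532,-326,167,.295
```

```text
t 24.27 tcp [629.2   7.4  28.1] rot [ 3.141e+00 -1.000e-03  2.980e-01] q [ 0.1   0.6  -0.29  1.84  0.25  0.73 -1.59] gap 52.7
[629.0, 7.0, 167.0, 0.295] -> [-0.0005, 0.0008, -0.2778] [0.0003, -0.0007, 0.0043]
[532.0, -326.0, 167.0, 0.295] -> [-0.3817, 0.5803, -0.2779] [0.0003, -0.0007, 0.0043]
```

>>> play_rows:
  deltas:
    - [0,0,-0.06,0,0,0,135]
    - [0,0,-0.16,0,0,0,135]
    - [0,0,-0.25,0,0,0,135]
    - [-0.04,0.06,-0.278,0,0,0,135]
    - [-0.1,0.152,-0.278,0,0,0,135]
    - [-0.16,0.243,-0.278,0,0,0,135]
    - [-0.22,0.334,-0.278,0,0,0,135]
    - [-0.28,0.426,-0.278,0,0,0,135]
    - [-0.34,0.517,-0.278,0,0,0,135]
    - [-0.382,0.58,-0.278,0,0,0,135]

```text
t: 25.52
ee_pos: [530.3, -328.5, 166.5]
tool_rot: [3.141, 0.0, 0.297]
contact_force: [1.1, 0.6, -2.0]
finger_gap: 52.8
finger_force: 32.2
```

>>> play_rows:
  deltas:
    - [0,0,0.06,0,0,0,135]
    - [0,0,0.12,0,0,0,135]
    - [0,0,0.15,0,0,0,135]
    - [0,0,0.16,0,0,0,135]

```text
t: 26.02
ee_pos: [531.6, -325.6, 85.9]
tool_rot: [-3.141, 0.001, 0.299]
contact_force: [-0.6, 1.0, -1.2]
finger_gap: 52.6
finger_force: 32.2
```

```bash
python3 go.py 532,-326,67,.295; python3 - <<'E'
from fit import *
s=robot.observe()["ee_pos"]
for n in("scene","top"):
    im=robot.read_camera(n)
    m=best(n,"form_mid")
    if m is not None: print(n,fit("form_mid",{n:m},s[2]-22,.3,True))
    m=best(n,"stand")
    if m is not None: print(n,fit("stand",{n:m},0,.3,True),m.sum())
    u=proj(n,[[532,-326,45]])[0].astype(int);print(u)
    cv2.imwrite(f"pics/f_{n}.png",cv2.resize(im[max(0,u[1]-60):u[1]+60,u[0]-80:u[0]+80],(480,360)))
a=cv2.imread("pics/f_scene.png");b=cv2.imread("pics/f_top.png");cv2.imwrite("pics/f.png",cv2.resize(np.hstack([a,b]),(800,300)))
E
```

```text
t 26.02 tcp [ 531.6 -325.6   85.9] rot [-3.141e+00  1.000e-03  2.990e-01] q [ 0.62  0.51 -0.22  1.83  0.15  0.82 -0.95] gap 52.6
[532.0, -326.0, 67.0, 0.295] -> [0.0006, 0.0011, 0.0379] [-0.001, 0.0008, 0.005]
scene (array([ 5.30520748e+02, -3.25184706e+02,  3.00000000e-01]), np.float64(0.12315800394231766))
scene (array([ 5.38633785e+02, -3.23667965e+02,  3.00000000e-01]), np.float64(0.2860134565043377)) 2719
[169 221]
top (array([ 5.29945222e+02, -3.25779339e+02,  3.00000000e-01]), np.float64(3.067881800607567))
top (array([ 5.29268659e+02, -3.28340801e+02,  3.00000000e-01]), np.float64(0.360059434538688)) 2824
[467 202]
```

View pics/f.png

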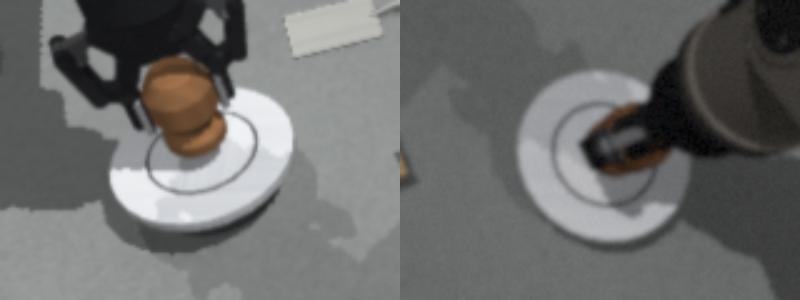

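The form hangs over the ring's middle: at (190,105) in the scene crop, with the ring centred at (202,152) and the form still about 19 mm up. I'll lower it.

>>> play_rows:
  deltas:
    - [0,0,0.015,0,0,0,135]
    - [0,0,0.028,0,0,0,135]
    - [0,0,0.035,0,0,0,135]
    - [0,0,0.0375,0,0,0,135]
    - [0,0,0.039,0,0,0,135]

```text
t: 26.95
ee_pos: [531.7, -325.8, 67.1]
tool_rot: [-3.141, 0.0, 0.299]
contact_force: [-4.0, 2.1, 7.5]
finger_gap: 52.9
finger_force: 33.0
```

>>> play_rows:
  deltas:
    - [0,0,0,0,0,0,100]
    - [0,0,0,0,0,0,50]
    - [0,0,0,0,0,0,0]
    - [0,0,0,0,0,0,0]
    - [0,0,0,0,0,0,0]

```text
t: 27.58
ee_pos: [531.7, -325.8, 67.0]
tool_rot: [3.142, -0.0, 0.299]
contact_force: [0.4, 0.8, -0.0]
finger_gap: 85.4
finger_force: 0.0
```

```bash
python3 go.py 532,-326,235,.295 530,-20,235,.295
```

```text
t 27.57 tcp [ 531.7 -325.8   67. ] rot [ 3.142 -0.     0.299] q [ 0.61  0.54 -0.22  1.84  0.16  0.78 -0.96] gap 85.4
[532.0, -326.0, 235.0, 0.295] -> [0.0004, 0.0005, -0.336] [0.0, -0.0001, 0.0047]
[530.0, -20.0, 235.0, 0.295] -> [0.1767, -0.5856, -0.336] [0.0, -0.0001, 0.0047]
```

>>> play_rows:
  deltas:
    - [0,0,-0.06,0,0,0,0]
    - [0,0,-0.17,0,0,0,0]
    - [0,0,-0.29,0,0,0,0]
    - [0.02,-0.07,-0.336,0,0,0,0]
    - [0.055,-0.18,-0.336,0,0,0,0]
    - [0.088,-0.29,-0.336,0,0,0,0]
    - [0.12,-0.4,-0.336,0,0,0,0]
    - [0.155,-0.515,-0.336,0,0,0,0]
    - [0.177,-0.586,-0.336,0,0,0,0]

```text
t: 28.7
ee_pos: [529.8, -16.7, 235.3]
tool_rot: [-3.142, -0.001, 0.301]
contact_force: [-0.6, -0.6, -0.7]
finger_gap: 85.4
finger_force: 0.0
```

```bash
python3 go.py 530.6,284.5,235,.299 ; python3 - <<'E'
from fit import *
for n in("scene","top"):
    im=robot.read_camera(n)
    for q,z in(("form_mid",45),("stand",0)):
        m=best(n,q)
        if m is not None: print(n,q,fit(q,{n:m},z,.3,True),m.sum())
    if n=="scene": cv2.imwrite("pics/s3.png",im)
E
```

```text
t 28.7 tcp [529.8 -16.7 235.3] rot [-3.142e+00 -1.000e-03  3.010e-01] q [ 0.27  0.21 -0.42  1.9   0.1   1.04 -1.45] gap 85.4
[530.6, 284.5, 235.0, 0.299] -> [0.1802, -0.5749, 0.0008] [-0.0001, -0.0009, 0.0027]
scene form_mid (array([ 5.31360033e+02, -3.25485390e+02,  3.00000000e-01]), np.float64(0.12669916585418697)) 905
scene stand (array([ 5.36528096e+02, -3.24145498e+02,  3.00000000e-01]), np.float64(0.39162769877620845)) 2453
top form_mid (array([5.31608560e+02, 2.92297095e+02, 3.00000000e-01]), np.float64(0.4751127324314739)) 1548
```

View pics/s3.png

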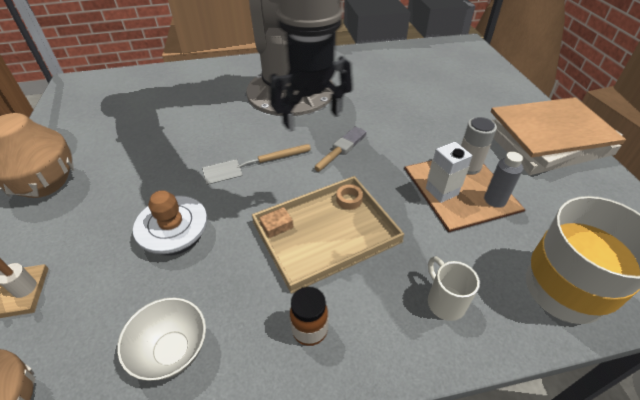

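The form stands upright in the ring (foot ~ (171,222), ring centre ~ (170,222)). The next step is the tin.

>>> play_rows:
  deltas:
    - [0.02,-0.064,0,0,0,0,0]
    - [0.057,-0.18,0,0,0,0,0]
    - [0.095,-0.3,0,0,0,0,0]
    - [0.132,-0.42,0,0,0,0,0]
    - [0.163,-0.52,0,0,0,0,0]
    - [0.18,-0.575,0,0,0,0,0]
    - [0.18,-0.575,0,0,0,0,0]
    - [0.18,-0.575,0,0,0,0,0]

```text
t: 30.0
ee_pos: [532.1, 279.9, 234.7]
tool_rot: [3.141, 0.0, 0.297]
contact_force: [-0.8, -0.1, -0.4]
finger_gap: 85.4
finger_force: 0.0
```

```bash
python3 go.py 530.6,284.5,81,.299
```

```text
t 30.0 tcp [532.1 279.9 234.7] rot [3.141 0.    0.297] q [-0.16  0.35 -0.55  1.74  0.2   1.1  -2.04] gap 85.4
[530.6, 284.5, 81.0, 0.299] -> [-0.0, -0.01, 0.3074] [0.0008, 0.0006, -0.0028]
```

>>> play_rows:
  deltas:
    - [0,-0.01,0.06,0,0,0,0]
    - [0,-0.01,0.16,0,0,0,0]
    - [0,-0.01,0.25,0,0,0,0]
    - [0,-0.01,0.295,0,0,0,0]
    - [0,-0.01,0.307,0,0,0,0]
    - [0,-0.01,0.307,0,0,0,0]

```text
t: 30.75
ee_pos: [530.6, 285.5, 82.0]
tool_rot: [3.141, -0.0, 0.297]
contact_force: [-0.6, -0.4, 0.6]
finger_gap: 85.5
finger_force: 0.0
```

>>> play_rows:
  deltas:
    - [0,0,0,0,0,0,40]
    - [0,0,0,0,0,0,65]
    - [0,0,0,0,0,0,90]
    - [0,0,0,0,0,0,115]
    - [0,0,0,0,0,0,130]
    - [0,0,0,0,0,0,130]
  grip_force: 45

```text
t: 31.5
ee_pos: [530.6, 286.1, 82.4]
tool_rot: [3.141, -0.001, 0.298]
contact_force: [-0.1, -3.4, 8.7]
finger_gap: 55.3
finger_force: 45.8
```

```bash
python3 go.py 554,-21,220,.298
```

```text
t 31.5 tcp [530.6 286.1  82.4] rot [ 3.141e+00 -1.000e-03  2.980e-01] q [-0.22  0.52 -0.49  1.87  0.33  0.83 -2.15] gap 55.3
[554.0, -21.0, 220.0, 0.298] -> [-0.1355, 0.6009, -0.2751] [0.0006, -0.0015, 0.0005]
```

>>> play_rows:
  deltas:
    - [0,0,-0.06,0,0,0,130]
    - [0,0,-0.16,0,0,0,130]
    - [0,0,-0.25,0,0,0,130]
    - [-0.012,0.05,-0.275,0,0,0,130]
    - [-0.034,0.15,-0.275,0,0,0,130]
    - [-0.059,0.26,-0.275,0,0,0,130]
    - [-0.084,0.37,-0.275,0,0,0,130]
    - [-0.109,0.48,-0.275,0,0,0,130]
    - [-0.13,0.57,-0.275,0,0,0,130]
    - [-0.1355,0.601,-0.275,0,0,0,130]

```text
t: 32.75
ee_pos: [553.3, -24.2, 218.8]
tool_rot: [3.141, 0.001, 0.295]
contact_force: [-0.1, -0.6, -4.7]
finger_gap: 55.4
finger_force: 50.7
```

>>> play_rows:
  deltas:
    - [0,0,0.06,0,0,0,130]
    - [0,0,0.15,0,0,0,130]
    - [0,0,0.21,0,0,0,130]
    - [0,0,0.24,0,0,0,130]
    - [0,0,0.25,0,0,0,130]

```text
t: 33.38
ee_pos: [553.7, -20.4, 93.7]
tool_rot: [-3.141, 0.0, 0.299]
contact_force: [-0.2, 0.0, -3.7]
finger_gap: 55.5
finger_force: 50.6
```

```bash
python3 go.py 554,-21,79.7,.298
```

```text
t 33.38 tcp [553.7 -20.4  93.7] rot [-3.141  0.     0.299] q [ 0.25  0.43 -0.4   1.98  0.23  0.78 -1.56] gap 55.5
[554.0, -21.0, 79.7, 0.298] -> [0.0003, 0.0014, 0.028] [-0.0006, 0.0006, 0.0015]
```

>>> play_rows:
  deltas:
    - [0,0,0.012,0,0,0,130]
    - [0,0,0.02,0,0,0,130]
    - [0,0,0.025,0,0,0,130]
    - [0,0,0.0265,0,0,0,130]
    - [0,0,0.0265,0,0,0,130]

```text
t: 34.0
ee_pos: [553.8, -20.8, 80.9]
tool_rot: [-3.142, -0.0, 0.299]
contact_force: [-0.4, -0.7, -4.4]
finger_gap: 55.5
finger_force: 50.6
```

>>> play_rows:
  deltas:
    - [0,0,0,0,0,0,90]
    - [0,0,0,0,0,0,40]
    - [0,0,0,0,0,0,0]
    - [0,0,0,0,0,0,0]
    - [0,0,0,0,0,0,0]

```text
t: 34.62
ee_pos: [553.8, -20.8, 80.8]
tool_rot: [-3.142, -0.0, 0.299]
contact_force: [-0.7, -0.8, 0.3]
finger_gap: 85.6
finger_force: 0.0
```

```bash
python3 go.py 554,-21,235,.298 578.5,398.5,235,1.084
```

```text
t 34.62 tcp [553.8 -20.8  80.8] rot [-3.142 -0.     0.299] q [ 0.24  0.44 -0.4   1.98  0.24  0.76 -1.57] gap 85.6
[554.0, -21.0, 235.0, 0.298] -> [0.0004, 0.0004, -0.3084] [-0.0, -0.0002, 0.0009]
[578.5, 398.5, 235.0, 1.084] -> [0.2941, -0.787, -0.3084] [0.0001, -0.0002, -0.9999]
```

>>> play_rows:
  deltas:
    - [0,0,-0.06,0,0,0,0]
    - [0,0,-0.17,0,0,0,0]
    - [0.01,-0.02,-0.28,0,0,0,0]
    - [0.045,-0.12,-0.308,0,0,-0.1,0]
    - [0.09,-0.24,-0.308,0,0,-0.3,0]
    - [0.134,-0.36,-0.308,0,0,-0.5,0]
    - [0.18,-0.48,-0.308,0,0,-0.7,0]
    - [0.225,-0.6,-0.308,0,0,-0.9,0]
    - [0.27,-0.72,-0.308,0,0,-1,0]
    - [0.294,-0.787,-0.308,0,0,-1,0]

```text
t: 35.88
ee_pos: [577.7, 401.4, 234.5]
tool_rot: [-3.141, -0.0, 1.087]
contact_force: [-0.2, -1.3, 0.5]
finger_gap: 85.2
finger_force: 0.0
```

>>> play_rows:
  deltas:
    - [0,0,0,0,0,-0.22,0]
    - [0,0,0,0,0,-0.44,0]
    - [0,0,0,0,0,-0.66,0]
    - [0,0,0,0,0,-0.88,0]
    - [0,0,0,0,0,-1,0]
    - [0,0,0,0,0,-1,0]

```text
t: 36.62
ee_pos: [578.5, 398.3, 234.5]
tool_rot: [-3.141, -0.0, 1.869]
contact_force: [0.1, 0.4, -0.8]
finger_gap: 85.4
finger_force: 0.0
```

```bash
python3 go.py 578.5,398.5,78.6,1.869; python3 - <<'E'
from fit import *
robot.read_camera("scene")
for q,z in(("tin_mid",6),("spray_mid",8),("can_mid",8)):
    print(q,fit(q,{"scene":best("scene",q)},z,.3,q!="tin_mid"))
E
```

```text
t 36.62 tcp [578.5 398.3 234.5] rot [-3.141 -0.     1.869] q [-0.14  0.6  -0.83  1.49  0.45  1.25 -0.73] gap 85.4
[578.5, 398.5, 78.6, 1.869] -> [0.0003, 0.0003, 0.3118] [-0.0005, -0.0003, -0.0004]
tin_mid (array([ 5.55810223e+02, -2.01694441e+01,  3.16765596e-01]), np.float64(0.05257791751884978))
spray_mid (array([5.81153117e+02, 3.98260600e+02, 3.00000000e-01]), np.float64(0.03771436932982148))
can_mid (array([4.62237858e+02, 3.86975112e+02, 3.00000000e-01]), np.float64(0.04806564474313473))
```

Tin is back (555.8,-20.2 in the scene fit, same as before). Now the spray can.

>>> play_rows:
  deltas:
    - [0,0,0.06,0,0,0,0]
    - [0,0,0.16,0,0,0,0]
    - [0,0,0.25,0,0,0,0]
    - [0,0,0.3,0,0,0,0]
    - [0,0,0.312,0,0,0,0]
    - [0,0,0.312,0,0,0,0]

```text
t: 37.58
ee_pos: [578.8, 399.1, 79.9]
tool_rot: [3.14, -0.001, 1.869]
contact_force: [0.3, -0.2, -0.5]
finger_gap: 85.5
finger_force: 0.0
```

>>> play_rows:
  deltas:
    - [0,0,0,0,0,0,40]
    - [0,0,0,0,0,0,70]
    - [0,0,0,0,0,0,100]
    - [0,0,0,0,0,0,130]
    - [0,0,0,0,0,0,140]
    - [0,0,0,0,0,0,140]
  grip_force: 40

```text
t: 38.33
ee_pos: [578.8, 398.7, 79.6]
tool_rot: [3.141, -0.0, 1.869]
contact_force: [-0.4, -0.4, 5.1]
finger_gap: 50.4
finger_force: 41.3
```

```bash
python3 go.py 647.2,-68.1,225,1.869
```

```text
t 38.33 tcp [578.8 398.7  79.6] rot [ 3.141 -0.     1.869] q [-0.19  0.74 -0.76  1.61  0.57  1.02 -0.82] gap 50.4
[647.2, -68.1, 225.0, 1.869] -> [-0.9325, -0.1435, -0.2912] [0.0014, -0.0003, 0.0004]
```

>>> play_rows:
  deltas:
    - [0,0,-0.06,0,0,0,140]
    - [0,0,-0.16,0,0,0,140]
    - [0,0,-0.26,0,0,0,140]
    - [-0.06,-0.009,-0.291,0,0,0,140]
    - [-0.17,-0.026,-0.291,0,0,0,140]
    - [-0.28,-0.043,-0.291,0,0,0,140]
    - [-0.39,-0.06,-0.291,0,0,0,140]
    - [-0.5,-0.077,-0.291,0,0,0,140]
    - [-0.61,-0.094,-0.291,0,0,0,140]
    - [-0.72,-0.111,-0.291,0,0,0,140]

```text
t: 39.58
ee_pos: [631.2, 36.1, 224.3]
tool_rot: [-3.141, 0.0, 1.869]
contact_force: [1.3, 0.5, -2.5]
finger_gap: 50.6
finger_force: 43.2
```

```bash
python3 go.py 647.2,-68.1,225,1.869 647.2,-68.1,77.6,1.869
```

```text
t 39.58 tcp [631.2  36.1 224.3] rot [-3.141  0.     1.869] q [ 0.45  0.48 -0.83  1.67  0.38  1.16 -0.18] gap 50.6
[647.2, -68.1, 225.0, 1.869] -> [-0.2087, -0.0306, -0.0014] [-0.0002, 0.0001, 0.0005]
[647.2, -68.1, 77.6, 1.869] -> [-0.2086, -0.0306, 0.2934] [-0.0002, 0.0001, 0.0005]
```

>>> play_rows:
  deltas:
    - [-0.1,-0.015,0,0,0,0,140]
    - [-0.18,-0.027,0,0,0,0,140]
    - [-0.212,-0.032,0.04,0,0,0,140]
    - [-0.212,-0.032,0.13,0,0,0,140]
    - [-0.212,-0.032,0.21,0,0,0,140]
    - [-0.212,-0.032,0.255,0,0,0,140]
    - [-0.212,-0.032,0.27,0,0,0,140]
    - [-0.212,-0.032,0.27,0,0,0,140]

```text
t: 40.58
ee_pos: [647.6, -67.5, 89.8]
tool_rot: [3.141, -0.0, 1.87]
contact_force: [-0.0, 0.9, -2.9]
finger_gap: 50.7
finger_force: 43.1
```

```bash
python3 go.py 647.2,-68.1,77.6,1.869
```

```text
t 40.58 tcp [647.6 -67.5  89.8] rot [ 3.141 -0.     1.87 ] q [ 0.53  0.64 -0.73  1.74  0.51  0.96 -0.1 ] gap 50.7
[647.2, -68.1, 77.6, 1.869] -> [-0.0009, -0.0011, 0.0243] [0.0007, -0.0001, 0.001]
```

>>> play_rows:
  deltas:
    - [-0.001,-0.001,0.012,0,0,0,140]
    - [-0.001,-0.001,0.02,0,0,0,140]
    - [-0.001,-0.001,0.0235,0,0,0,140]
    - [-0.001,-0.001,0.0235,0,0,0,140]

```text
t: 41.08
ee_pos: [647.0, -68.5, 77.7]
tool_rot: [3.141, 0.0, 1.869]
contact_force: [0.8, -0.4, -3.1]
finger_gap: 50.8
finger_force: 43.2
```

>>> play_rows:
  deltas:
    - [0,0,0,0,0,0,90]
    - [0,0,0,0,0,0,40]
    - [0,0,0,0,0,0,0]
    - [0,0,0,0,0,0,0]
    - [0,0,0,0,0,0,0]

```text
t: 41.7
ee_pos: [646.8, -68.5, 77.5]
tool_rot: [-3.142, -0.0, 1.869]
contact_force: [1.3, -0.5, 0.4]
finger_gap: 85.5
finger_force: 0.0
```

```bash
python3 go.py 647.2,-68.1,235,1.869 459.1,385.4,235,1.869
```

```text
t 41.7 tcp [646.8 -68.5  77.5] rot [-3.142 -0.     1.869] q [ 0.53  0.66 -0.72  1.75  0.52  0.94 -0.11] gap 85.5
[647.2, -68.1, 235.0, 1.869] -> [0.0006, 0.001, -0.3151] [-0.0001, -0.0001, 0.0006]
[459.1, 385.4, 235.0, 1.869] -> [0.9782, -0.0917, -0.315] [-0.0001, -0.0001, 0.0006]
```

>>> play_rows:
  deltas:
    - [0,0,-0.06,0,0,0,0]
    - [0,0,-0.17,0,0,0,0]
    - [0,0,-0.28,0,0,0,0]
    - [0.07,-0.007,-0.315,0,0,0,0]
    - [0.19,-0.018,-0.315,0,0,0,0]
    - [0.31,-0.029,-0.315,0,0,0,0]
    - [0.43,-0.04,-0.315,0,0,0,0]
    - [0.55,-0.052,-0.315,0,0,0,0]
    - [0.67,-0.063,-0.315,0,0,0,0]
    - [0.79,-0.074,-0.315,0,0,0,0]

```text
t: 42.95
ee_pos: [494.4, 299.6, 235.2]
tool_rot: [3.141, 0.0, 1.869]
contact_force: [1.1, 0.5, -0.5]
finger_gap: 84.9
finger_force: 0.0
```

>>> play_rows:
  deltas:
    - [0.11,-0.01,0,0,0,0,0]
    - [0.188,-0.018,0.02,0,0,0,0]
    - [0.188,-0.018,0.05,0,0,0,0]
    - [0.188,-0.018,0.06,0,0,0,0]

```text
t: 43.45
ee_pos: [459.0, 384.4, 203.9]
tool_rot: [-3.14, 0.001, 1.87]
contact_force: [0.2, -0.6, -0.5]
finger_gap: 85.2
finger_force: 0.0
```

```bash
python3 go.py 459.1,385.4,87.5,1.869; python3 - <<'E'
from fit import *
robot.read_camera("scene")
for q,z in(("spray_mid",6),("can_mid",8)):
    print(q,fit(q,{"scene":best("scene",q)},z,.3,q!="tin_mid"))
E
```

```text
t 43.45 tcp [459.  384.4 203.9] rot [-3.14e+00  1.00e-03  1.87e+00] q [-0.11  0.47 -0.91  1.77  0.42  1.11 -0.86] gap 85.2
[459.1, 385.4, 87.5, 1.869] -> [0.002, 0.0011, 0.2328] [-0.0016, 0.0012, 0.0006]
spray_mid (array([ 6.48895494e+02, -6.83149459e+01,  3.00000000e-01]), np.float64(0.03208153317824305))
can_mid (array([4.59966388e+02, 3.89116560e+02, 3.00000000e-01]), np.float64(0.05781350648012161))
```

>>> play_rows:
  deltas:
    - [0,0,0.06,0,0,0,0]
    - [0,0,0.15,0,0,0,0]
    - [0,0,0.21,0,0,0,0]
    - [0,0,0.23,0,0,0,0]
    - [0,0,0.233,0,0,0,0]
    - [0,0,0.233,0,0,0,0]

```text
t: 44.35
ee_pos: [459.6, 385.7, 89.8]
tool_rot: [3.14, -0.001, 1.869]
contact_force: [-0.1, 0.3, -0.5]
finger_gap: 84.9
finger_force: 0.0
```

>>> play_rows:
  deltas:
    - [0,0,0,0,0,0,30]
    - [0,0,0,0,0,0,60]
    - [0,0,0,0,0,0,80]
    - [0,0,0,0,0,0,110]
    - [0,0,0,0,0,0,110]
    - [0,0,0,0,0,0,110]
  grip_force: 45

```text
t: 45.1
ee_pos: [459.4, 385.5, 89.4]
tool_rot: [3.141, -0.0, 1.869]
contact_force: [-0.6, -2.2, 9.2]
finger_gap: 63.5
finger_force: 47.4
```

```bash
python3 go.py 611.1,76.2,230,1.869
```

```text
t 45.1 tcp [459.4 385.5  89.4] rot [ 3.141 -0.     1.869] q [-0.18  0.6  -0.83  1.86  0.55  0.93 -0.97] gap 63.5
[611.1, 76.2, 230.0, 1.869] -> [-0.6805, 0.1084, -0.2812] [0.0014, -0.0001, 0.0005]
```

>>> play_rows:
  deltas:
    - [0,0,-0.06,0,0,0,110]
    - [0,0,-0.16,0,0,0,110]
    - [0,0,-0.25,0,0,0,110]
    - [-0.06,0.01,-0.281,0,0,0,110]
    - [-0.17,0.027,-0.281,0,0,0,110]
    - [-0.28,0.045,-0.281,0,0,0,110]
    - [-0.39,0.062,-0.281,0,0,0,110]
    - [-0.5,0.08,-0.281,0,0,0,110]
    - [-0.61,0.097,-0.281,0,0,0,110]
    - [-0.6805,0.1084,-0.281,0,0,0,110]

```text
t: 46.35
ee_pos: [611.7, 72.8, 228.8]
tool_rot: [-3.141, 0.001, 1.867]
contact_force: [0.5, 1.0, -2.3]
finger_gap: 63.2
finger_force: 51.1
```

>>> play_rows:
  deltas:
    - [0,0,0.05,0,0,0,110]
    - [0,0,0.14,0,0,0,110]
    - [0,0,0.21,0,0,0,110]
    - [0,0,0.25,0,0,0,110]
    - [0,0,0.26,0,0,0,110]
    - [0,0,0.26,0,0,0,110]

```text
t: 47.1
ee_pos: [611.4, 76.3, 99.8]
tool_rot: [3.141, 0.0, 1.87]
contact_force: [-0.2, 0.7, -2.6]
finger_gap: 63.4
finger_force: 51.1
```

```bash
python3 go.py 611.1,76.2,87.2,1.869
```

```text
t 47.1 tcp [611.4  76.3  99.8] rot [3.141 0.    1.87 ] q [ 0.35  0.6  -0.78  1.82  0.51  0.94 -0.35] gap 63.4
[611.1, 76.2, 87.2, 1.869] -> [-0.0, -0.0007, 0.0252] [0.0012, 0.0001, 0.0007]
```

>>> play_rows:
  deltas:
    - [0,0,0.012,0,0,0,110]
    - [0,0,0.02,0,0,0,110]
    - [0,0,0.0245,0,0,0,110]
    - [0,0,0.0245,0,0,0,110]

```text
t: 47.6
ee_pos: [611.1, 76.0, 87.4]
tool_rot: [3.141, 0.001, 1.869]
contact_force: [-2.3, -2.3, 6.4]
finger_gap: 63.3
finger_force: 51.9
```

>>> play_rows:
  deltas:
    - [0,0,0,0,0,0,70]
    - [0,0,0,0,0,0,30]
    - [0,0,0,0,0,0,0]
    - [0,0,0,0,0,0,0]
    - [0,0,0,0,0,0,0]

```text
t: 48.22
ee_pos: [610.9, 76.1, 86.7]
tool_rot: [3.142, -0.0, 1.869]
contact_force: [0.3, 0.1, -0.1]
finger_gap: 85.1
finger_force: 0.0
```

>>> play_rows:
  deltas:
    - [0,0,-0.06,0,0,0,0]
    - [0,0,-0.17,0,0,0,0]
    - [0,0,-0.28,0,0,0,0]
    - [0.05,0,-0.3,0,0,0,0]
    - [0.15,0,-0.3,0,0,0,0]
    - [0.25,0,-0.3,0,0,0,0]
    - [0.35,0,-0.3,0,0,0,0]
    - [0.42,0.05,-0.3,0,0,0,0]
    - [0.42,0.05,-0.3,0,0,0,0]

```text
t: 49.35
ee_pos: [571.7, 288.2, 235.9]
tool_rot: [-3.141, -0.002, 1.874]
contact_force: [-0.1, -0.8, -0.7]
finger_gap: 85.2
finger_force: 0.0
```

```bash
python3 - <<'E'
from fit import *
for n in("scene","top"):
    im=robot.read_camera(n);cv2.imwrite(f"pics/{n}9.png",im)
    for q,z in(("can_mid",6),("tin_mid",6),("spray_mid",6),("form_mid",45)):
        m=best(n,q)
        if m is not None: print(n,q,fit(q,{n:m},z,.3,q!="tin_mid"))
E
```

```text
scene can_mid (array([6.13692980e+02, 7.70160561e+01, 3.00000000e-01]), np.float64(0.04657321825712595))
scene tin_mid (array([ 5.56160373e+02, -2.05303546e+01,  2.55161832e-01]), np.float64(0.13198466922179636))
scene spray_mid (array([ 6.50314177e+02, -6.88025894e+01,  3.00000000e-01]), np.float64(0.03337362342197153))
scene form_mid (array([ 5.34084445e+02, -3.24175304e+02,  3.00000000e-01]), np.float64(0.059371453172087196))
top can_mid (array([6.09036043e+02, 7.31418848e+01, 3.00000000e-01]), np.float64(1.1445368492224477))
top tin_mid (array([ 5.53035206e+02, -2.43640249e+01,  3.29385064e-01]), np.float64(0.05911666398555775))
top spray_mid (array([ 6.45558999e+02, -7.28302753e+01,  3.00000000e-01]), np.float64(0.09012326415977531))
top form_mid (array([ 5.30912962e+02, -3.27208838e+02,  3.00000000e-01]), np.float64(0.07395761433647774))
```

View pics/scene9.png

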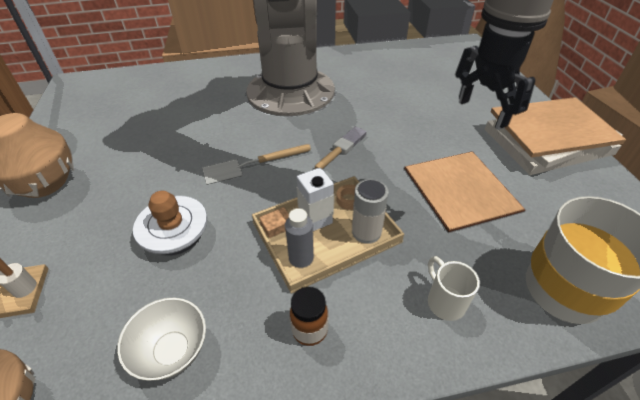

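All three are back in the tray where they stood (can ~ (369,210), tin ~ (316,200), spray ~ (299,238)) and the form is upright on the stand (165,210). Arm is clear.

```bash
python3 -c "
from cell import robot
print(robot.job_done())"
```

```text
the job is handed in; nothing more can be done
None
```

I handed the job in at about 50 s of the 118 s. The head form stands upright within about 4 mm of the stand's middle, and the can, tin and spray can are back in the tray within about 3 mm of where they started, by camera fits; the hand-in gave no verdict.

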